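Roll a cardboard tube onto the sprung stop and chock it

ROBOT

A 6-joint arm with a two-finger parallel gripper is mounted at the origin on the work surface. World frame = base frame: x ahead of the robot, y to its left, z up, the work surface at z = 0. Lengths are in m, angles in rad, forces in N, time in s.
With the tool pointing down it reaches from about 0.375 to 0.9 m from the base axis. Payload 3.1 kg.
Tool frame: the origin (TCP) lies midway between the tips of the shut fingers; the grasp point (between the pads) lies 19 mm behind it (bot.grasp_offset is the distance from the TCP to the grasp point, in m); z points along the fingers, y is the line along which they close (so a half turn about z gives the same grasp; the last joint's range is limited). The gripper opens to 87 mm and grips with 3 to 60 N. Pads are 19 mm wide; open, the fingers measure 117 mm over their backs; the gripper's body (75 mm by 190 mm) begins 51 mm behind the grasp point.
Start: joints at [-1.522, 0.527, 1.433, -0, 1.181, -0.178], TCP at [0.141, -0.609, 0.223] pointing down, gripper open.
Joint ranges: [-3.08, 3.08], [-0.75, 2.2], [0.22, 2.44], [-1.43, 4.57], [0, 2.65], [-2.85, 2.85]. Speed limits (rad/s): [2.79, 2.79, 3.14, 3.14, 3.14, 3.14].

INTERFACE

Orientations are given as [roll, pitch, yaw] about the fixed x, y, z axes, in that order (R = Rz(yaw) Ry(pitch) Rx(roll)).
In Python, from cell import monitor, camera, camera_params, bot, outline_of, mark_of gives the robot as it stands. The module is installed in compiled form; this text tells all that it offers.
- The arm moves only by the tool jog_arm, never from a script. Its argument "steps" is one flat list of numbers, 7 for each row, row after row: the shift along the tool's x, y, z in units of 12 cm (1.0 is 12 cm), then the turn, a rotation vector about the tool's x, y, z in units of 120 degrees (1.0 is 120 degrees), then the opening, from 0 (shut) to 1 (fully open). In form: [x, y, z, rx, ry, rz, fingers, x, y, z, rx, ry, rz, fingers, ...]. A call has 1 to 12 rows; each row shifts and turns the commanded pose from where the row before left it, along the tool's axes as they then stand; what a row does not reach is not made up. A row lasts 1/8 s, in which the tool goes at most 62.5 mm and 10.7 degrees, less where a joint would pass 70% of its speed; a pose out of reach is approached as far as the arm can. A call with a number of a shift or a turn outside -1 to 1 is refused whole. A call with a gripper value outside its range is refused whole. The fingers move at their own pace and stop on an object; "squeeze" is the grip in N (left out, the last holds). Time passes only in rows, so rows that do not move let the fingers close. It gives the time, the measured TCP pose, the force, the opening and the grip force at its end, in the units of the state.
- monitor.sense(): the state, without advancing time (a new reading comes with each control period).
- camera(name): name is "scene" or "top"; returns (picture, depth): 384x512x3 uint8, red, green, blue; 384x512 float32, m along the optical axis (not along the pixel's ray), 0 where there is no reading.
- camera_params(name): a dict with "mtx" (3x3 intrinsics, pixels), "R" (3x3) and "t" (3): a world point X has camera coordinates R X + t. Camera axes: x right, y down, z forward; pixel columns grow to the right and rows downward; lengths in m; the calibration is good to about 2 mm. A picture is of the moment at which its call begins. camera_params takes no time and is no camera call.
- bot.close_job(): hands the job in; it is judged then, once.
Trained networks look in the newest picture that a camera, given by its name, has taken for a name from the list of things; names that differ only in an ending like _2 or _b are one class to them, and where a whole thing is asked for, a point or a joint stands for the part that bears it (a point fixed in the world has none). Each returns a list of dicts, best first, with "conf" (0 to 1); they miss things now and then, are a little off and sometimes report something else, mostly with a low value. They report only what shows in the picture. A call takes as long as a camera call. They do not tell look-alikes from the thing itself.
- outline_of(camera, label): "pixels" (384x512 bool, what is visible of it) and "box" ([left, top, right, bottom] in pixels, round what is visible of it).
- mark_of(camera, label): "point" ([column, row] in pixels: a listed point, or the origin of a listed thing).
The state is a dict: "clock": time; "joints": joint angles; "dq": joint speeds; "tau": joint torques, N m; "position": TCP position; "ee_rot": TCP orientation; "ft_force": force on the tool from outside, world axes, zero at the start; "moment": the same for the moment, N m; "finger_gap": opening from 0.0 (shut) to 1.0 (fully open); "finger_force": force on a finger pad.
Only numpy, scipy, OpenCV 4.12 (cv2) and the standard library are available. Lean on these libraries where they do the work, as an engineer would, in place of code of your own. Each camera call takes 0.05 s, during which the arm holds its last target. There are 200 camera calls.

TASK

Ready the cardboard tube for slitting: set the aluminium chock on the bed behind it, slope towards the tube, and push the tube's side with it so that it rolls, not lifted, square onto the jig's sprung pad. Press gently until the pad has given about half way, never hard against its end, and let go: the chock must stay snug and keep the tube pressed on the pad. Leave the two blocks near the chock alone.

Things in the scene. Friction and masses are not known exactly. Their poses are not given: they have to be found in the camera images.
- bed: Plywood bed of the jig, fixed to the table, 200 x 400 x 18 mm. Origin: centre of its underside on the table; z up; its top is 18 mm above the origin. The tube rolls along its +y, towards the gauge.
- gauge: Aluminium gauge block fixed on the +y end of the bed, 170 mm (x) x 40 (y) x 56 high. Origin: centre of its underside, on the bed's top; axes as the bed. It carries on its -y side a steel crossbar on two rods and, before that, an upright grey sprung pad 120 mm wide, 6 to 46 mm above the bed. All of it counts as the gauge.
- pad_back (a point): Fixed point on the gauge, 26 mm above the bed: where the middle of the free pad's front face would be with the crossbar fully back. The crossbar is set by hand (it does not shift) and not measured: the face really lies 0 to 45 mm from here towards the bed's -y; find it by feel. The pad gives at 0.5 N per mm; after 12 mm (6 N) it meets a hard end. Press it with 3 to 5 N; above 9 N is overrun.
- tube: Thick-walled brown cardboard tube, 50 mm diameter, 160 mm long, 0.13 to 0.25 kg, lying loose across the bed, axis roughly along the bed's x. Body x axis: along the tube. Its origin is on the skin and turns as it rolls: use point tube_center. It rolls with under 0.5 N.
- tube_center (a point): Centre of the tube on its axis, midway along its length; 25 mm above the surface it lies on.
- chock: Solid aluminium chock, 0.35 kg, 44 mm wide (x), 45 high, standing on the table at first. Origin: centre of its block's underside. The block (y -17.5 to +17.5 mm) has parallel sides to grip across x; on its +y side a 60 degree slope falls from the block's top edge to a toe at y +43.5, z 0. By friction it holds about 2 N of push when let go.
- chock_face (a point): Point on the chock's slope, mid width, 12.5 mm above its underside and 36.3 mm from its origin along its +y: where it touches the tube when both stand on the bed. The tube's axis is then 58 mm from the chock's origin.
- weight: Bystander: plain aluminium block 45 x 60 x 35 mm, no slope; origin at the centre of its underside. Leave it.
- offcut: Bystander: light grey foam block 45 x 45 x 70 mm; origin at the centre of its underside. Leave it.
Things that resemble listed ones, but are neither listed nor needed, are in the scene too. Leave any pink or purple look-alike of the tube alone.

How it is judged:
By the outcome, as a careful person would: the job done as asked, in the order asked, and still so for the second after the job is handed in, with the robot touching nothing.
It also fails if it takes over 54 s, if anything falls off the work surface, if the arm or the gripper's body presses on something with over 40 N, if the wrist force passes 120 N, or if a joint passes its speed limit or range.

## Working session

There is one attempt and no reset: what is moved stays moved. The work goes in short steps, Python scripts to look and compute and a tool call to move; the robot and the scene stay as the last step left them, time stands still between calls to the robot, and variables do not carry over. Pictures are saved under pics/ and viewed, at most 10 in all, crops included, and the job is handed in when it is done.

Besides the shell and the picture viewer there is one more tool, called after "Call:" by a JSON object that holds its "method" and its "body". jog_arm: Moves the arm, as the interface text tells. Shifts and turns lie within -1 to 1; 1 stands for 12 cm of shift or 120 degrees of turn. Its arguments: {"type":"object","properties":{"steps":{"type":"array"},"squeeze":{"type":"number"}},"required":["steps"]}

```bash
mkdir -p pics; python3 - <<'E'
from cell import *
import cv2,numpy as np
s=monitor.sense(); print(s['clock'],s['position'],s['ee_rot'],s['ft_force'])
ims=[]
for c in ("scene","top"):
    p,d=camera(c); np.savez(f"{c}.npz",p=p,d=d); ims.append(p)
    P=camera_params(c); R,t,K=map(np.array,(P['R'],P['t'],P['mtx']))
    print(c,"campos",-R.T@t)
    for n in ("bed","gauge","pad_back","tube","tube_center","chock","chock_face","weight","offcut"):
        for r in mark_of(c,n)[:3]:
            u,v=r['point'];dd=d[min(383,int(round(v))),min(511,int(round(u)))]
            X=R.T@(dd*np.linalg.solve(K,[u,v,1])-t)
            print(n,round(r['conf'],2),np.round(r['point'],1),np.round(X,3))
cv2.imwrite("pics/a.png",cv2.cvtColor(ims[0],cv2.COLOR_RGB2BGR));cv2.imwrite("pics/b.png",cv2.cvtColor(ims[1],cv2.COLOR_RGB2BGR))
E
```

```text
0.0 [ 0.14052286 -0.60826101  0.22159313] [-3.13948905e+00 -3.72428458e-04  2.26799860e-01] [ 0.07977276  0.28779074 -0.34097896]
scene campos [0.83309556 0.42844734 0.88990836]
bed 0.7 [276.3 236.8] [0.526 0.037 0.019]
bed 0.55 [245.4 152.1] [ 0.452 -0.253  0.039]
gauge 0.73 [305.  286.1] [0.56  0.204 0.074]
pad_back 0.96 [295.3 267.4] [0.543 0.146 0.048]
tube 0.86 [267.2 220.9] [0.534 0.002 0.057]
tube 0.74 [204.9 111.2] [ 0.478 -0.478  0.046]
tube 0.67 [426.  265.9] [0.269 0.307 0.051]
tube_center 0.86 [425.8 263.7] [0.264 0.302 0.049]
tube_center 0.73 [264.7 221.9] [0.542 0.002 0.058]
tube_center 0.62 [207.3 106.1] [ 0.46  -0.496  0.047]
chock 0.55 [246.  154.1] [ 0.452 -0.249  0.033]
chock_face 0.59 [253.5 155.3] [ 0.426 -0.248  0.014]
weight 0.79 [202.9 141.6] [ 0.544 -0.362  0.038]
offcut 0.86 [189.6 173.2] [ 0.637 -0.26   0.045]
top campos [ 0.40854234 -0.10764847  1.45348501]
bed 0.97 [227.6 185.6] [0.52  0.015 0.049]
gauge 0.87 [177.1 179.8] [0.54  0.184 0.073]
pad_back 0.65 [186.7 180.9] [0.539 0.16  0.029]
tube 0.86 [138.3 135.5] [0.7   0.327 0.045]
tube 0.71 [239.9 190. ] [ 0.503 -0.029  0.064]
tube 0.61 [381.9 201.9] [ 0.458 -0.513  0.048]
tube_center 0.83 [138.8 132.9] [0.708 0.325 0.047]
tube_center 0.74 [233.8 186.2] [ 0.516 -0.008  0.065]
tube_center 0.74 [145.9 265.3] [0.251 0.294 0.053]
chock 0.78 [308.8 208.4] [ 0.438 -0.264  0.044]
chock 0.19 [187.1 182.5] [0.534 0.158 0.028]
chock_face 0.68 [303.  213.7] [ 0.421 -0.246  0.012]
chock_face 0.29 [237.7 188.3] [ 0.509 -0.021  0.059]
weight 0.63 [342.2 180.8] [ 0.533 -0.382  0.032]
offcut 0.69 [311.9 152.6] [ 0.628 -0.275  0.067]
```

View pics/a.png

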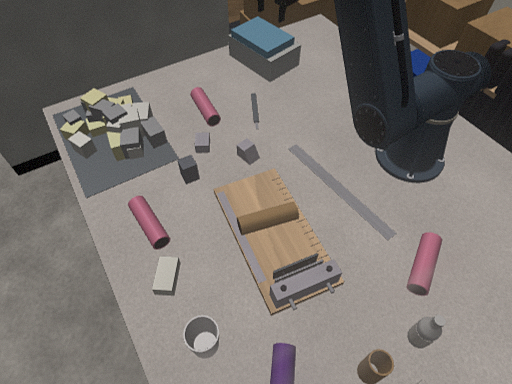

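View pics/b.png

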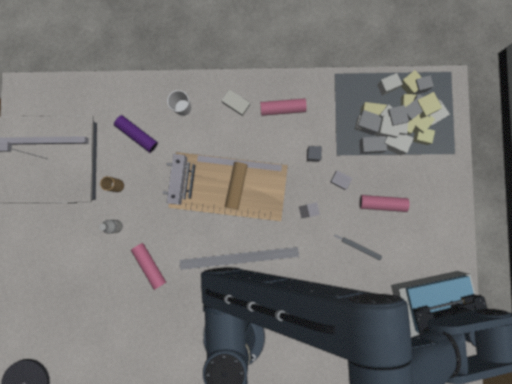

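The scene picture shows the bed, with its gauge end at about (305,285), the brown tube at (267,218) and the chock at (247,151). The weight is at (203,142) and the offcut at (188,170). The top view agrees: bed (228,186), tube (237,186), chock (309,210).

```bash
cat > h.py <<'E'
import numpy as np,cv2
from cell import *
def cloud(c,d):
    P=camera_params(c);R,t,K=map(np.array,(P['R'],P['t'],P['mtx']))
    v,u=np.mgrid[:384,:512]
    X=((np.stack([u,v,np.ones_like(u)],-1)@np.linalg.inv(K).T)*d[...,None]-t)@R
    X[d==0]=np.nan
    return X
def rect(p): 
    (c,s,a)=cv2.minAreaRect((p[:,:2]*1000).astype(np.float32)); return np.round(c,1),np.round(s,1),round(a,1),len(p)
E
python3 - <<'E'
from h import *
for c in("top","scene"):
    z=np.load(c+".npz");X=cloud(c,z['d'])
    def sel(lo,hi,x0,x1,y0,y1):
        m=(X[...,2]>lo)&(X[...,2]<hi)&(X[...,0]>x0)&(X[...,0]<x1)&(X[...,1]>y0)&(X[...,1]<y1);return X[m]
    print(c,"table z",np.nanmedian(sel(-.02,.02,.3,.4,-.2,-.1)[:,2]))
    print("bedtop",rect(sel(.011,.1,.38,.68,-.22,.26)), np.median(sel(.011,.025,.45,.6,-.15,-.06)[:,2]))
    print("gauge",rect(sel(.066,.09,.4,.7,.12,.26)))
    t=sel(.052,.08,.38,.68,-.09,.08);print("tube",rect(t),t[:,2].max())
    t=sel(.04,.08,.4,.7,.07,.17);print("pad",rect(t),t[:,2].max())
    for nm,b in(("chock",(.37,.50,-.33,-.20)),("weight",(.47,.6,-.45,-.32)),("offcut",(.58,.70,-.34,-.2))):
        print(nm,"all",rect(sel(.008,.1,*b)),"top",rect(sel(.039 if nm!="weight" else .03,.1,*b)),np.percentile(sel(.008,.1,*b)[:,2],95))
a=np.load("top.npz")['p'][130:240,280:370];b=np.load("scene.npz")['p'][110:200,170:280]
a=cv2.resize(a,(400,500),interpolation=cv2.INTER_CUBIC);b=cv2.resize(b,(400,500),interpolation=cv2.INTER_CUBIC)
cv2.imwrite("pics/c.png",np.hstack([a,b])[...,::-1])
z=np.load("top.npz");X=cloud("top",z['d'])
m=(X[...,0]>.38)&(X[...,0]<.50)&(X[...,1]>-.32)&(X[...,1]<-.2)
r,cc=np.where(m);print((X[r.min():r.max(),cc.min():cc.max(),2]*1000).round().astype(int)[4:-4,4:-4])
E
```

```text
top table z -0.0007175188812010612
bedtop (array([524.3,  28.2]), array([419.4, 200.1]), 82.5, 6437) 0.017296067941007923
gauge (array([543.6, 174.9]), array([ 74.6, 169.9]), 82.7, 613)
tube (array([522.5, -11.9]), array([ 47. , 160.2]), 77.4, 616) 0.073482932097876
pad (array([552.3, 150.9]), array([ 38.1, 149.2]), 88.8, 274) 0.07771901883269643
chock all (array([ 436.4, -273.3]), array([44. , 77.4]), 12.0, 222) top (array([ 436.5, -273. ]), array([43.6, 41.6]), 12.0, 142) 0.0484649614992261
weight all (array([ 532.7, -399.6]), array([114. , 108.5]), 82.4, 272) top (array([ 523.1, -405.7]), array([125.7,  46.4]), 58.8, 207) 0.03916065283519707
offcut all (array([ 629.8, -281.8]), array([45.4, 46.9]), 84.0, 220) top (array([ 629.7, -282.2]), array([44.6, 46.9]), 84.0, 195) 0.07366082312830158
scene table z -0.00048259511348221315
bedtop (array([525.7,  27.5]), array([420. , 201.7]), 82.5, 9897) 0.017808550318569503
gauge (array([544.7, 176.2]), array([ 72.2, 170.4]), 82.4, 1257)
tube (array([524.3,  -9.8]), array([ 47.6, 160.4]), 77.9, 902) 0.07132734809642602
pad (array([554. , 149.
[... 13476 characters left out ...]
    3
                    -4                   -6                   -3
                     1]
 [                  -7                   -5                    2
                     1                   -6                   -5
                     8                    3                    0
                     2                    0                   -1
                     1                   -3                    1
                    -3                   -2                    1
                    -5                   -8                   -3
                    -2                    0                   -7
                    -3]]<stdin>:18: RuntimeWarning: invalid value encountered in cast
```

View pics/c.png

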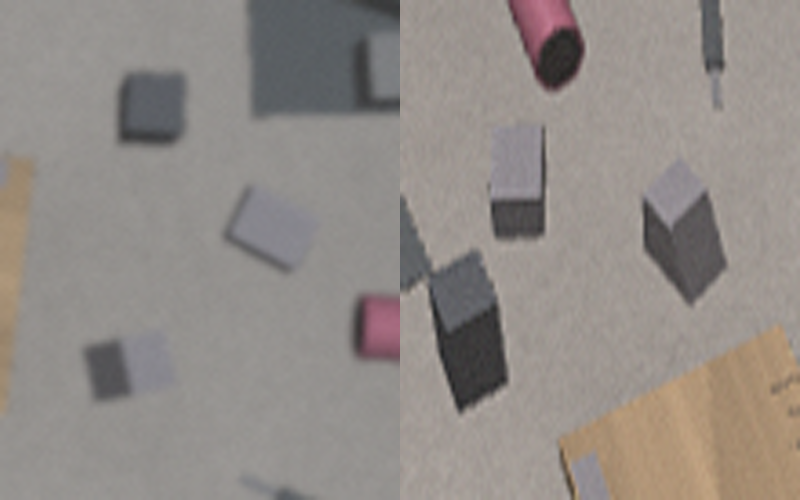

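The chock is at about (437,-274) mm, yaw +12.5°, with its slope towards +y. The bed's yaw is -7.5° and its centre is about (524,18) mm. The crop confirms the slope: it is the dark face on the chock's left in the top view. I'll move above the chock.

Call:
{"method": "jog_arm", "body": {"steps": [0.38,-0.269,0,0,0,0,1,0.38,-0.269,0,0,0,0,1,0.38,-0.269,0,0,0,0,1,0.38,-0.269,0,0,0,0,1,0.38,-0.269,0,0,0,0,1,0.38,-0.269,0,0,0,0,1,0.38,-0.269,0,0,0,0,1,0.38,-0.269,0,0,0,0,1,0,0,0.2,0,0,-0.083,1,0,0,0.2,0,0,-0.083,1,0,0,0.2,0,0,-0.083,1,0,0,0,0,0,-0.083,1]}}

```text
clock: 2.5
position: [0.4371, -0.2743, 0.1488]
ee_rot: [-3.138, -0.001, 0.928]
ft_force: [0.0, -0.8, 0.0]
finger_gap: 0.997
finger_force: 0.0
```

Call:
{"method": "jog_arm", "body": {"steps": [0,0,0,0,0,-0.083,1,0,0,0,0,0,-0.083,1,0,0,0,0,0,-0.083,1,0,0,0,0,0,-0.083,1,0,0,0,0,0,-0.083,1,0,0,0,0,0,0,1]}}

```text
clock: 3.25
position: [0.4381, -0.2755, 0.1507]
ee_rot: [3.141, 0.0, 1.789]
ft_force: [0.2, -0.1, 0.6]
finger_gap: 1.0
finger_force: 0.0
```

```bash
cat >> h.py <<'E'
from scipy.spatial.transform import Rotation as Ro
def go(x,y,z,yaw):
    s=monitor.sense();R=Ro.from_euler('xyz',s['ee_rot'])
    d=R.inv().apply(np.array([x,y,z])-s['position'])/.12
    G=Ro.from_euler('xyz',[np.pi,0,np.radians(yaw)])
    r=np.degrees((R.inv()*G).as_rotvec())/120
    print("t",s['clock'],"pos",np.round(s['position'],4),"rpy",np.round(np.degrees(s['ee_rot']),2),"F",np.round(s['ft_force'],2),"gap",s['finger_gap'],"\nshift",np.round(d,3),"turn",np.round(r,4))
E
python3 -c "
from h import *
go(.4375,-.274,.008,102.5)"
```

```text
t 3.25 pos [ 0.4381 -0.2755  0.1507] rpy [1.7999e+02 2.0000e-02 1.0251e+02] F [ 0.2  -0.12  0.59] gap 0.9998288694873813 
shift [ 0.013 -0.003  1.189] turn [0.0001 0.0002 0.0001]
```

Call:
{"method": "jog_arm", "body": {"steps": [0,0,0.3,0,0,0,1,0,0,0.3,0,0,0,1,0,0,0.3,0,0,0,1,0,0,0.2,0,0,0,1,0,0,0.08,0,0,0,1,0,0,0,0,0,0,0,0,0,0,0,0,0,0,0,0,0,0,0,0,0,0,0,0,0,0,0,0,0,0,0,0,0,0,0], "squeeze": 20}}

```text
clock: 4.5
position: [0.438, -0.2755, 0.0093]
ee_rot: [3.142, 0.001, 1.792]
ft_force: [-4.3, -1.7, 3.4]
finger_gap: 0.515
finger_force: 2.2
```

```bash
python3 - <<'E'
from h import *
go(.4375,-.274,.12,102.5)
y=np.radians(-7.5);B=np.array([.5237,.018]);ex=np.array([np.cos(y),np.sin(y)]);ey=np.array([-ex[1],ex[0]])
b=lambda p:((p[...,:2]-B)@np.array([ex,ey]).T)*1000
p,d=camera("scene");X=cloud("scene",d);q=b(X);z=X[...,2]*1000
m=(abs(q[...,0])<85)&(z>30)&(z<90)&(q[...,1]<220)&(q[...,1]>-120)
for lo,hi in((52,66),(66,90)):
  mm=m&(z>lo)&(z<hi);h,e=np.histogram(q[mm][:,1],np.arange(-60,224,4));print(lo,[(int(a),int(c)) for a,c in zip(e,h) if c])
cv2.imwrite("pics/d.png",cv2.resize(p[110:330,180:360],(655,600) and (490,600),interpolation=cv2.INTER_CUBIC)[...,::-1])
E
```

```text
t 4.5 pos [ 0.438  -0.2755  0.0093] rpy [1.8000e+02 3.0000e-02 1.0265e+02] F [-4.33 -1.71  3.37] gap 0.5152632847540138 
shift [ 0.012 -0.001 -0.922] turn [0.     0.0003 0.0012]
52 [(-56, 7), (-52, 20), (-48, 27), (-44, 34), (-40, 29), (-36, 22), (-32, 11), (-28, 19), (-24, 48), (-20, 79), (-16, 96), (-12, 107), (-8, 64), (-4, 26), (0, 2), (120, 35), (124, 122), (128, 25), (140, 63), (144, 104), (156, 1), (168, 2), (176, 1), (184, 1), (188, 1), (192, 125), (208, 1)]
66 [(-48, 3), (-44, 11), (-40, 32), (-36, 54), (-32, 62), (-28, 62), (-24, 51), (-20, 25), (-16, 12), (-12, 1), (120, 1), (124, 8), (152, 18), (156, 105), (160, 116), (164, 116), (168, 104), (172, 115), (176, 126), (180, 129), (184, 119), (188, 118), (192, 163), (196, 1)]
```

View pics/d.png

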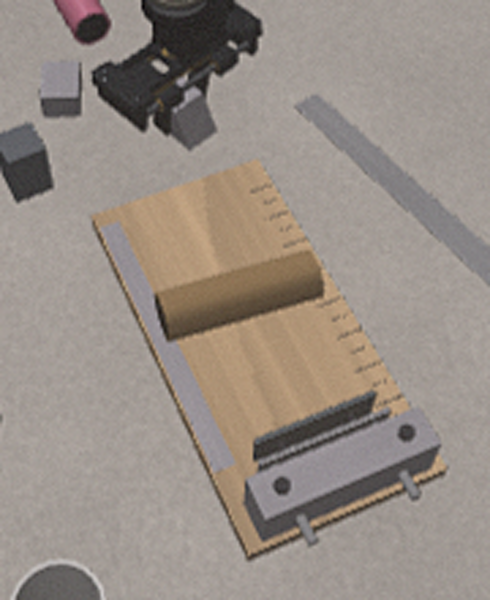

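The chock is between the fingers with its slope facing the bed, and the pad face is at about 120 mm in the bed's y. The tube lies about 5° off square. I'll lift the chock and carry it over the bed behind the tube.

Call:
{"method": "jog_arm", "body": {"steps": [0,0,0,0,0,0,0,0,0,0,0,0,0,0,0,0,-0.2,0,0,0,0,0,0,-0.25,0,0,0,0,0,0,-0.15,0,0,0,0,0.336,0.234,0,0,0,0,0,0.336,0.234,0,0,0,0,0,0.336,0.234,0,0,0,0,0,0.336,0.234,0,0,0,0,0,0,0,0,0,0,0.084,0,0,0,0,0,0,0.084,0,0,0,0,0,0,0,0]}}

```text
clock: 6.05
position: [0.5118, -0.0927, 0.0802]
ee_rot: [-3.14, -0.001, 1.442]
ft_force: [-0.4, 0.4, -2.9]
finger_gap: 0.505
finger_force: 20.0
```

```bash
python3 - <<'E'
from h import *
go(.5121,-.0934,.032,82.5)
y=np.radians(-7.5);B=np.array([.5237,.018]);ex=np.array([np.cos(y),np.sin(y)]);ey=np.array([-ex[1],ex[0]])
p,d=camera("scene")
cv2.imwrite("pics/e.png",cv2.resize(p[110:330,180:360],(490,600),interpolation=cv2.INTER_CUBIC)[...,::-1])
print(monitor.sense()['finger_force'])
E
```

```text
t 6.05 pos [ 0.5118 -0.0927  0.0802] rpy [-1.7991e+02 -4.0000e-02  8.2610e+01] F [-0.4   0.39 -2.94] gap 0.5054041373961826 
shift [-0.006  0.004  0.402] turn [-0.0007 -0.0003  0.0009]
19.995274571701884
```

View pics/e.png

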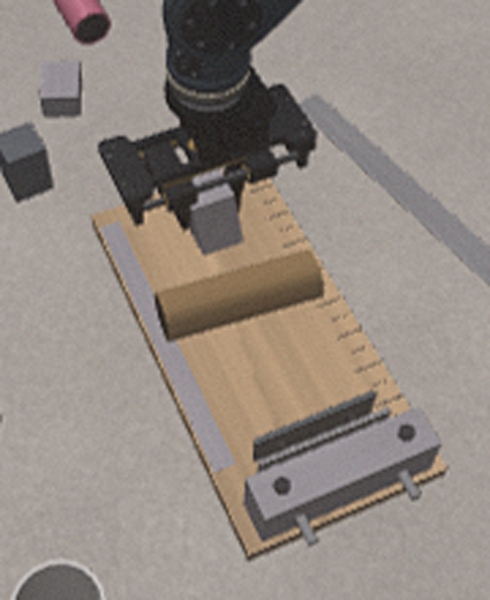

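The chock is held upright over the bed, centred behind the tube with its slope towards it. I'll lower it.

Call:
{"method": "jog_arm", "body": {"steps": [0,0,0.2,0,0,0,0,0,0,0.15,0,0,0,0,0,0,0.06,0,0,0,0,0,0,0.01,0,0,0,0,0,0,0,0,0,0,0]}}

```text
clock: 6.72
position: [0.5126, -0.0936, 0.0309]
ee_rot: [3.141, 0.0, 1.44]
ft_force: [-0.3, -0.1, -3.7]
finger_gap: 0.507
finger_force: 20.0
```

Call:
{"method": "jog_arm", "body": {"steps": [0,0,0.008,0,0,0,0,0,0,0,0,0,0,0]}}

```text
clock: 6.98
position: [0.5125, -0.0934, 0.03]
ee_rot: [3.141, 0.0, 1.44]
ft_force: [-0.1, 0.5, -3.1]
finger_gap: 0.507
finger_force: 20.0
```

Call:
{"method": "jog_arm", "body": {"steps": [0,0,0.008,0,0,0,0,0,0,0,0,0,0,0]}}

```text
clock: 7.22
position: [0.5123, -0.0934, 0.0287]
ee_rot: [3.142, 0.0, 1.44]
ft_force: [0.3, -0.1, -2.9]
finger_gap: 0.502
finger_force: 20.0
```

Call:
{"method": "jog_arm", "body": {"steps": [0,0,0.008,0,0,0,0,0,0,0,0,0,0,0]}}

```text
clock: 7.48
position: [0.5122, -0.0933, 0.0276]
ee_rot: [-3.141, -0.0, 1.439]
ft_force: [-0.1, -0.0, -3.5]
finger_gap: 0.503
finger_force: 20.0
```

Call:
{"method": "jog_arm", "body": {"steps": [0,0,0.005,0,0,0,0,0,0,0,0,0,0,0]}}

```text
clock: 7.72
position: [0.5123, -0.0934, 0.0273]
ee_rot: [3.141, 0.0, 1.439]
ft_force: [-0.5, 0.7, 0.2]
finger_gap: 0.506
finger_force: 20.0
```

The chock rests on the bed. I'll push slowly along the tool's +x, which is the bed's +y.

Call:
{"method": "jog_arm", "body": {"steps": [0.06,0,0,0,0,0,0,0.06,0,0,0,0,0,0,0.02,0,0,0,0,0,0,0.02,0,0,0,0,0,0,0.02,0,0,0,0,0,0,0.02,0,0,0,0,0,0,0.02,0,0,0,0,0,0,0.02,0,0,0,0,0,0,0.02,0,0,0,0,0,0,0.02,0,0,0,0,0,0,0.02,0,0,0,0,0,0,0.02,0,0,0,0,0,0]}}

```text
clock: 9.22
position: [0.5176, -0.0556, 0.0273]
ee_rot: [3.141, 0.001, 1.44]
ft_force: [-0.7, -4.3, 3.6]
finger_gap: 0.507
finger_force: 20.0
```

Call:
{"method": "jog_arm", "body": {"steps": [0.02,0,0,0,0,0,0,0.025,0,0,0,0,0,0,0.025,0,0,0,0,0,0,0.025,0,0,0,0,0,0,0.025,0,0,0,0,0,0,0.025,0,0,0,0,0,0,0.025,0,0,0,0,0,0,0.025,0,0,0,0,0,0,0.025,0,0,0,0,0,0,0.025,0,0,0,0,0,0,0.025,0,0,0,0,0,0,0.02,0,0,0,0,0,0]}}

```text
clock: 10.72
position: [0.5219, -0.021, 0.0273]
ee_rot: [3.141, 0.0, 1.44]
ft_force: [0.3, -5.5, 4.0]
finger_gap: 0.504
finger_force: 20.0
```

```bash
cat >> h.py <<'E'
ex=np.array([np.cos(np.radians(-7.5)),np.sin(np.radians(-7.5))]);ey=np.array([-ex[1],ex[0]]);B=np.array([.5237,.018])
def look(name):
    p,d=camera("scene");X=cloud("scene",d);q=((X[...,:2]-B)@np.array([ex,ey]).T)*1000;z=X[...,2]*1000
    s=monitor.sense();t=((s['position'][:2]-B)@np.array([ex,ey]).T)*1000
    print("t",s['clock'],"tcp bed",np.round(t,1),s['position'][2],"rpy",np.round(np.degrees(s['ee_rot']),2),"F bed",np.round(np.array([ex@s['ft_force'][:2],ey@s['ft_force'][:2],s['ft_force'][2]]),2))
    cv2.imwrite(name,cv2.resize(p[110:330,180:360],(490,600),interpolation=cv2.INTER_CUBIC)[...,::-1])
    m=(z>40)&(z<80)&(abs(q[...,0])<95)&(q[...,1]>t[1]+36)&(q[...,1]<min(t[1]+90,117))
    Q=q[m];Q=np.c_[Q,z[m]]
    for lo in range(-90,90,30):
        k=Q[(Q[:,0]>lo)&(Q[:,0]<lo+30)]
        if len(k)>15:
            A=np.c_[2*k[:,1:],np.ones(len(k))]; # axis by fixed radius
            from scipy.optimize import least_squares
            r=least_squares(lambda v:np.hypot(k[:,1]-v[0],k[:,2]-v[1])-25,[t[1]+58,43],loss='soft_l1',x_scale=1)
            print(lo,len(k),np.round(r.x,1))
    print("x range",np.percentile(Q[:,0],[0.5,99.5]).round(1))
E
python3 -c "
from h import *
look('pics/f.png')"
```

```text
t 10.775 tcp bed [  3.3 -38.7] 0.027316793266668787 rpy [1.7999e+02 2.0000e-02 8.2480e+01] F bed [ 1.32 -3.9   4.62]
-90 72 [25.5 42.9]
-60 210 [23.7 42.9]
-30 213 [21.5 42.6]
0 211 [18.7 42.8]
30 214 [16.2 42.6]
60 223 [13.6 42.7]
x range [-70.7  89.1]
```

View pics/f.png

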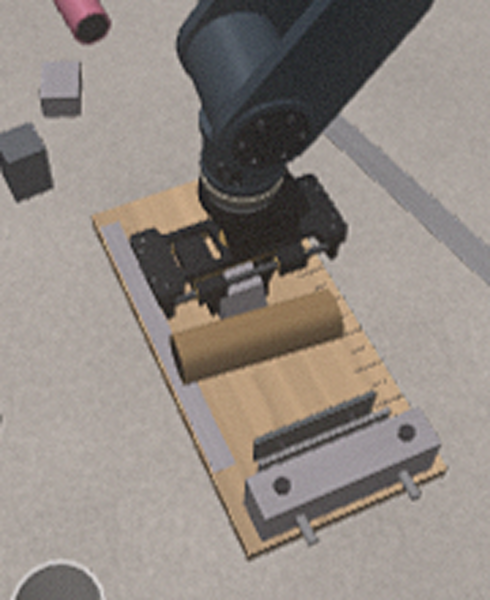

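The tube rolls ahead of the chock, still about 4.5° off square. It will square itself against the pad. The chock presses down a little (Fz about +4 N), so I'll ease it up slightly and go on.

Call:
{"method": "jog_arm", "body": {"steps": [0.0,0,-0.003,0,0,0,0,0.02,0,0,0,0,0,0,0.025,0,0,0,0,0,0,0.03,0,0,0,0,0,0,0.03,0,0,0,0,0,0,0.03,0,0,0,0,0,0,0.03,0,0,0,0,0,0,0.03,0,0,0,0,0,0,0.03,0,0,0,0,0,0,0.03,0,0,0,0,0,0,0.03,0,0,0,0,0,0,0.03,0,0,0,0,0,0]}}

```text
clock: 12.28
position: [0.5267, 0.017, 0.0273]
ee_rot: [-3.141, -0.0, 1.439]
ft_force: [-0.4, -2.2, -0.3]
finger_gap: 0.503
finger_force: 20.0
```

Call:
{"method": "jog_arm", "body": {"steps": [0.03,0,0,0,0,0,0,0.03,0,0,0,0,0,0,0.03,0,0,0,0,0,0,0.02,0,0,0,0,0,0,0.02,0,0,0,0,0,0,0.015,0,0,0,0,0,0]}}

```text
clock: 13.02
position: [0.529, 0.0341, 0.0273]
ee_rot: [-3.141, -0.0, 1.439]
ft_force: [-1.3, -0.9, -1.3]
finger_gap: 0.504
finger_force: 20.0
```

```bash
python3 -c "
from h import *
look('pics/g.png')"
```

```text
t 13.075 tcp bed [ 3.1 16.9] 0.027352746642780614 rpy [-1.7999e+02 -2.0000e-02  8.2470e+01] F bed [ 0.58 -0.19 -1.91]
-90 44 [80.8 42.5]
-60 226 [79.4 42.7]
-30 228 [76.9 42.8]
0 225 [74.6 42.6]
30 229 [72.  42.7]
60 233 [69.6 42.9]
x range [-65.6  93.4]
```

View pics/g.png

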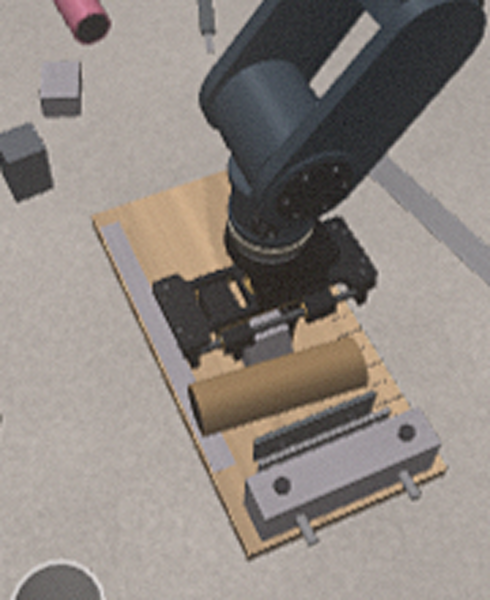

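The tube's leading end is about 15 mm short of the pad. I'll now feel for it with fine steps.

Call:
{"method": "jog_arm", "body": {"steps": [0.02,0,0,0,0,0,0,0.02,0,0,0,0,0,0,0.02,0,0,0,0,0,0,0.02,0,0,0,0,0,0,0.015,0,0,0,0,0,0,0.01,0,0,0,0,0,0,0,0,0,0,0,0,0]}}

```text
clock: 13.95
position: [0.5307, 0.0466, 0.0274]
ee_rot: [-3.141, -0.0, 1.44]
ft_force: [0.5, -0.3, -3.5]
finger_gap: 0.505
finger_force: 20.0
```

Call:
{"method": "jog_arm", "body": {"steps": [0.01,0,0,0,0,0,0,0.01,0,0,0,0,0,0,0,0,0,0,0,0,0]}}

```text
clock: 14.32
position: [0.531, 0.0489, 0.0274]
ee_rot: [-3.142, -0.0, 1.44]
ft_force: [0.3, -0.6, -3.4]
finger_gap: 0.502
finger_force: 20.0
```

Call:
{"method": "jog_arm", "body": {"steps": [0.01,0,0,0,0,0,0,0.01,0,0,0,0,0,0,0,0,0,0,0,0,0]}}

```text
clock: 14.7
position: [0.5314, 0.0511, 0.0274]
ee_rot: [-3.142, 0.0, 1.44]
ft_force: [-1.5, -0.8, -3.0]
finger_gap: 0.507
finger_force: 20.0
```

Call:
{"method": "jog_arm", "body": {"steps": [0.01,0,0,0,0,0,0,0.01,0,0,0,0,0,0,0,0,0,0,0,0,0]}}

```text
clock: 15.08
position: [0.532, 0.0536, 0.0275]
ee_rot: [3.141, -0.0, 1.439]
ft_force: [0.1, -2.2, -3.2]
finger_gap: 0.504
finger_force: 20.0
```

```bash
python3 -c "
from h import *
look('pics/x.png')"
```

```text
t 15.125 tcp bed [ 3.6 36.4] 0.02748317844379478 rpy [179.96  -0.    82.47] F bed [ 1.6  -0.16 -3.78]
-90 30 [98.1 42.7]
-60 174 [97.2 42.7]
-30 190 [95.2 42.7]
0 208 [93.8 42.8]
30 220 [91.9 42.8]
60 241 [90.4 42.8]
x range [-65.   94.6]
```

The tube is squaring on the pad (skew now -2.9°). Next come small steps, averaging the force.

Call:
{"method": "jog_arm", "body": {"steps": [0.01,0,0,0,0,0,0,0.01,0,0,0,0,0,0,0.01,0,0,0,0,0,0,0,0,0,0,0,0,0]}}

```text
clock: 15.62
position: [0.5322, 0.0573, 0.0274]
ee_rot: [3.141, -0.0, 1.44]
ft_force: [0.6, -1.2, -2.6]
finger_gap: 0.503
finger_force: 20.0
```

```bash
cat >> h.py <<'E'
def force(n=8):
    f=[]
    for _ in range(n): camera("top"); f.append(monitor.sense()['ft_force'])
    f=np.array(f);g=np.c_[f[:,:2]@ex,f[:,:2]@ey,f[:,2]];print("F bed mean",g.mean(0).round(2),"sd",g.std(0).round(2))
E
python3 -c "
from h import *
look('pics/x.png');force()"
```

```text
t 15.675 tcp bed [ 3.3 40.1] 0.027418238357309613 rpy [ 1.800e+02 -1.000e-02  8.248e+01] F bed [ 1.2  -0.41 -3.14]
-90 35 [98.6 42.6]
-60 171 [97.5 42.8]
-30 173 [96.8 42.7]
0 182 [96.6 42.9]
30 191 [96.3 42.7]
60 197 [96.  42.8]
x range [-65.6  94.1]
F bed mean [ 0.21 -0.52 -3.31] sd [0.46 0.61 0.38]
```

Call:
{"method": "jog_arm", "body": {"steps": [0.01,0,0,0,0,0,0,0.01,0,0,0,0,0,0,0.01,0,0,0,0,0,0,0,0,0,0,0,0,0]}}

```text
clock: 16.58
position: [0.5328, 0.0606, 0.0275]
ee_rot: [3.141, 0.0, 1.44]
ft_force: [0.5, -3.0, -3.9]
finger_gap: 0.506
finger_force: 20.0
```

```bash
python3 -c "
from h import *
look('pics/x.png');force()"
```

```text
t 16.625 tcp bed [ 3.4 43.4] 0.027418022832789737 rpy [1.7999e+02 1.0000e-02 8.2490e+01] F bed [ 0.89 -3.24 -3.76]
-90 33 [99.9 42.3]
-60 154 [100.3  42.6]
-30 158 [100.5  42.7]
0 163 [100.7  42.6]
30 162 [99.9 42.8]
60 171 [100.7  42.8]
x range [-65.7  94.3]
F bed mean [ 0.97 -2.35 -4.49] sd [0.33 0.5  0.62]
```

The tube is square on the pad at 2.4 N. I'll press about 2.4 mm more, then seat the chock.

Call:
{"method": "jog_arm", "body": {"steps": [0.01,0,0,0,0,0,0,0.01,0,0,0,0,0,0,0,0,0,0,0,0,0]}}

```text
clock: 17.4
position: [0.5331, 0.0631, 0.0274]
ee_rot: [3.141, 0.0, 1.44]
ft_force: [1.3, -3.6, -4.9]
finger_gap: 0.503
finger_force: 20.0
```

```bash
python3 -c "
from h import *
look('pics/x.png');force()"
```

```text
t 17.45 tcp bed [ 3.4 45.9] 0.02744064388072525 rpy [179.98   0.    82.48] F bed [ 1.06 -2.93 -4.77]
-90 29 [102.3  42.5]
-60 140 [102.7  42.8]
-30 143 [102.8  42.8]
0 144 [102.5  42.6]
30 150 [102.8  42.8]
60 157 [102.6  42.8]
x range [-65.3  94.3]
F bed mean [ 1.37 -3.42 -4.39] sd [0.45 0.48 0.49]
```

Call:
{"method": "jog_arm", "body": {"steps": [0,0,0.0025,0,0,0,0,0,0,0,0,0,0,0], "squeeze": 20}}

```text
clock: 18.1
position: [0.5331, 0.063, 0.0274]
ee_rot: [3.141, -0.0, 1.439]
ft_force: [0.7, -3.9, -2.2]
finger_gap: 0.509
finger_force: 20.0
```

```bash
python3 -c "
from h import *
force(6);print(monitor.sense()['position'])"
```

```text
F bed mean [ 1.03 -3.53 -1.  ] sd [0.24 0.34 0.56]
[0.53308553 0.06305324 0.02736465]
```

Fz has gone from -4.4 to -1.0 N, so the bed carries the chock. I'll let go with a low grip first, then open.

Call:
{"method": "jog_arm", "body": {"steps": [0,0,0,0,0,0,0,0,0,0,0,0,0,0], "squeeze": 4}}

```text
clock: 18.65
position: [0.5331, 0.0631, 0.0273]
ee_rot: [3.141, -0.0, 1.439]
ft_force: [0.2, -4.7, 0.9]
finger_gap: 0.504
finger_force: 4.0
```

Call:
{"method": "jog_arm", "body": {"steps": [0,0,0,0,0,0,0.53,0,0,0,0,0,0,0.56,0,0,0,0,0,0,0.62,0,0,0,0,0,0,0.7,0,0,0,0,0,0,0.75,0,0,0,0,0,0,0.75]}}

```text
clock: 19.4
position: [0.533, 0.0631, 0.0271]
ee_rot: [3.142, -0.0, 1.439]
ft_force: [0.2, -0.2, 0.0]
finger_gap: 0.737
finger_force: 0.0
```

```bash
python3 -c "
from h import *
look('pics/x.png');force(3)"
```

```text
t 19.45 tcp bed [ 3.3 45.9] 0.027134441583778125 rpy [-180.     -0.     82.47] F bed [ 0.5   0.14 -0.09]
-90 27 [102.5  42.5]
-60 139 [102.6  42.8]
-30 142 [102.8  42.6]
0 148 [102.6  42.8]
30 152 [102.2  42.7]
60 158 [102.3  42.9]
x range [-65.   94.2]
F bed mean [ 0.11  0.01 -0.26] sd [0.22 0.44 0.06]
```

The tube stayed at 102.5 mm, so the pad is still pressed. I'll lift straight up.

Call:
{"method": "jog_arm", "body": {"steps": [0,0,-0.1,0,0,0,0.75,0,0,-0.2,0,0,0,0.75,0,0,-0.35,0,0,0,0.75,0,0,-0.4,0,0,0,0.75,-0.3,0,-0.2,0,0,0,0.75,-0.4,0,0,0,0,0,0.75,-0.4,0,0,0,0,0,0.75,-0.4,0,0,0,0,0,0.75,0,0,0,0,0,0,0.75]}}

```text
clock: 20.72
position: [0.5095, -0.1186, 0.1781]
ee_rot: [3.14, 0.001, 1.435]
ft_force: [0.3, 1.0, 0.1]
finger_gap: 0.753
finger_force: 0.0
```

```bash
python3 - <<'E'
from h import *
p,d=camera("scene");X=cloud("scene",d);q=((X[...,:2]-B)@np.array([ex,ey]).T)*1000;z=X[...,2]*1000
from scipy.optimize import least_squares
for lo in range(-90,90,30):
    m=(z>50)&(z<80)&(q[...,0]>lo)&(q[...,0]<lo+30)&(q[...,1]>84)&(q[...,1]<117);k=np.c_[q[m],z[m]]
    if len(k)>15: print(lo,least_squares(lambda v:np.hypot(k[:,1]-v[0],k[:,2]-v[1])-25,[102,43],loss='soft_l1').x.round(1))
m=(z>57)&(z<70)&(q[...,1]>15)&(q[...,1]<70)&(abs(q[...,0])<60);print("chock top bed",rect(q[m]))
print(monitor.sense()['position'],monitor.sense()['ft_force'])
cv2.imwrite("pics/h.png",cv2.resize(p[110:330,180:360],(490,600),interpolation=cv2.INTER_CUBIC)[...,::-1])
E
```

```text
-90 [102.1  42.2]
-60 [102.5  43. ]
-30 [102.7  42.8]
0 [103.1  42.8]
30 [102.7  42.6]
60 [102.6  42.6]
chock top bed (array([ 4420.8, 47275.2]), array([45256.1, 41205.6]), 0.4, 257)
[ 0.50923541 -0.11668719  0.17783093] [0.35500253 0.91917795 0.09369882]
```

View pics/h.png

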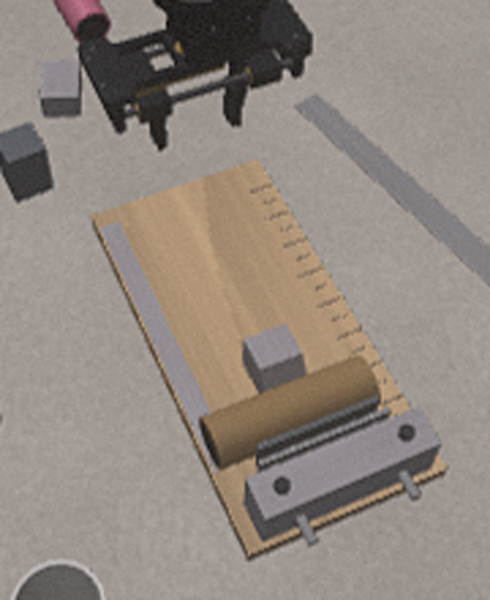

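The picture shows the chock snug at (273,357) behind the tube, and the tube square on the pressed pad at (290,410). The arm is clear, so I'll hand the job in.

```bash
python3 -c "
from cell import bot
print(bot.close_job())"
```

```text
the job is handed in; nothing more can be done
None
```

Job handed in at about 21 s: the tube was rolled square onto the pad, pressed to about 3.5 N (roughly 7 mm of give) and stayed pressed by the chock after release, though it sits about 14 mm off the pad's centre along its length; the two blocks near the chock were left alone.

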